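# Close up the blanks, then draw and hold the gate pin

## Task

Push the three brass blanks along the feed channel until they stand end to end in one closed row against the lowered steel gate pin. Then take the pin by its black knob and draw it straight up out of its blue guide block, without forcing it sideways, until the whole red band shows above the block while the yellow band stays hidden inside, and finish holding it still there. Leave the row closed up, and do not disturb the loupe, the felt disc or the rubber block beside the feeder.

Things in the scene. Friction and masses are not known exactly. Their poses are not given: they have to be found in the camera images.
- feeder: Feed fixture fixed to the bench: aluminium base 64 x 260 x 8 mm, straight channel along its y. Origin: centre of its underside, on the bench. Channel floor 8 mm above the bench, 32 mm wide between dark rails whose tops are 13 mm above the bench; both ends open. Blanks are pushed along +y toward the blue guide block near its +y end. Its yaw is within 0.45 rad of 0
- guide_mouth (a point): Centre of the upper mouth of the vertical bore, 15.5 mm dia, in the top of the blue guide block (feeder x = 0, y = +85 mm, 70 mm above the bench). The block, 64 (x) by 36 (y) mm, bridges the channel; its underside is 28 mm above the bench
- pin: Steel gate pin, 0.18 kg, loose and upright in the bore. Origin: centre of its collar's underside, which sits on the guide block's top when down; z up. Above: collar 24 mm dia, 6 mm thick, black round knob 22 mm dia at z 6 to 42 mm. Below: shank 14 mm dia, 61 mm long, blocking the channel. Red band z -14 to -22 mm, yellow -44 to -52 mm: lift 22 to 44 mm. Falls back if let go
- blank_1: Brass blank 28 (x) x 30 (y) x 16 mm, about 0.11 kg, loose on the channel floor, its y axis along the channel; nearest the pin. Origin: centre of its underside; its top is 24 mm above the bench, 11 mm above the rails. In the closed row its centre is at feeder y = about +63 mm (its end partly under the guide block)
- blank_2: Middle brass blank, same as blank_1. In the closed row at feeder y = about +33 mm
- blank_3: Last brass blank, same as blank_1, farthest from the pin. In the closed row at feeder y = about +3 mm. Pushing its far end along the channel moves all three; once they meet the pin the push becomes stiff
- loupe: Folding steel loupe lying open, 24 x 56 x 12 mm, loose, beside the feeder on the robot's side; leave alone. Origin: centre of underside
- felt_disc: Olive felt disc, 32 mm dia, 10 mm thick, loose, beyond the feeder; leave alone. Origin: centre of underside
- gum_block: Grey rubber abrasive block 20 x 50 x 12 mm, loose, beyond the feeder; leave alone. Origin: centre of underside
Not all that is in view belongs to the job. What is shaped like the blank_3 but green is not meant. Leave any pink look-alike of the blank_1 alone.

How it is judged:
On the way, in this order (a step that is already met when the one before it is completed fails the run):
1. the three blanks stand closed up against the gate pin while the pin is still down (y of blank_1 in the frame of feeder between 0.058 and 0.07 m and distance between blank_1 and blank_2 below 0.034 m and distance between blank_2 and blank_3 below 0.034 m and x of blank_1 in the frame of feeder between -0.008 and 0.008 m and z of each of blank_1, blank_2, blank_3 in the frame of feeder below 0.012 m and linear speed of each of blank_1, blank_2, blank_3 below 0.02 m/s and x of blank_2 in the frame of feeder between -0.008 and 0.008 m and x of blank_3 in the frame of feeder between -0.008 and 0.008 m and z of pin in the frame of guide_mouth below 0.004 m), for 0.2 s.
2. the pin is held partway up: all of the red band showing, none of the yellow (z of pin in the frame of guide_mouth between 0.021 and 0.045 m and angle between pin's own z axis and vertical below 0.08 rad and horizontal distance between pin and guide_mouth below 0.006 m and linear speed of pin below 0.01 m/s and contact force between the fingers and pin above 2 N and contact force between pin and feeder below 20 N), for 0.5 s.
At the end, for the whole second after the job is handed in: Blank_1 within 5 mm of the pin's place, gaps between blanks under 4 mm, all in the channel and at rest; the pin lifted 21 to 45 mm from its seat, upright within 0.08 rad, in its bore, still, gripped by the fingers, and pressing on the guide with less than 20 N (all of step 2 and y of blank_1 in the frame of feeder between 0.058 and 0.07 m and distance between blank_1 and blank_2 below 0.034 m and distance between blank_2 and blank_3 below 0.034 m and x of blank_1 in the frame of feeder between -0.008 and 0.008 m and z of each of blank_1, blank_2, blank_3 in the frame of feeder below 0.012 m and linear speed of each of blank_1, blank_2, blank_3 below 0.02 m/s and x of blank_2 in the frame of feeder between -0.008 and 0.008 m and x of blank_3 in the frame of feeder between -0.008 and 0.008 m); the arm keeps its last pose, push and grip.
It fails at once if the pin is drawn more than 54 mm up, nearly out of its bore (z of pin in the frame of guide_mouth above 0.054 m).
It fails at once if the pin is forced sideways or rammed with more than 60 N on the feeder (contact force between pin and feeder above 60 N).
It fails at once if the loupe beside the feeder is shifted more than 15 mm (distance of loupe from where it was at the start of the episode above 0.015 m).
It fails at once if the felt disc beside the feeder is shifted more than 15 mm (distance of felt_disc from where it was at the start of the episode above 0.015 m).
It fails at once if the rubber block beside the feeder is shifted more than 15 mm (distance of gum_block from where it was at the start of the episode above 0.015 m).
It also fails if it takes over 43 s, if anything falls off the work surface, if the arm or the gripper's body presses on something with over 40 N, if the wrist force passes 120 N, or if a joint passes its speed limit or range.

## Robot

A 6-joint arm with a two-finger parallel gripper is mounted at the origin on the work surface; the furniture and walls round the work are solid. World frame = base frame: x ahead of the robot, y to its left, z up, the work surface at z = 0. Lengths are in m, angles in rad, forces in N, time in s.
With the tool pointing down it reaches from about 0.3 to 0.875 m from the base axis. Payload 6.4 kg.
Tool frame: the origin (TCP) lies on the centre line of the jaws, within the pads' length; the fingertips stand 8 mm ahead of it and the grasp point (between the pads) lies 11 mm behind it (env.finger_overhang is the z of the fingertips in the tool frame, in m); z points along the fingers, y is the line along which they close (so a half turn about z gives the same grasp; the last joint's range is limited). The gripper opens to 88 mm and grips with 3 to 60 N. Pads are 18 mm wide; open, the fingers measure 123 mm over their backs; the gripper's body (75 mm by 187 mm) begins 45 mm behind the grasp point.
Start: joints at [-1.34, 0.181, 1.607, -0, 1.354, -0.206], TCP at [0.243, -0.521, 0.247] pointing down, gripper open.
Joint ranges: [-2.99, 2.99], [-0.89, 2.07], [0.3, 2.58], [-1.14, 4.28], [0, 2.63], [-3.12, 3.12]. Speed limits (rad/s): [2.57, 2.57, 3.01, 3.14, 3.14, 3.14].

## Interface

Orientations are given as a unit quaternion [w, x, y, z].
In Python, from bench import env, cams, order gives the robot as it stands.
- The arm moves only by the tool carry_out, never from a script. Its argument "commands" is a list of rows, each an object of numbers: "tx", "ty", "tz": the shift along the world's x, y, z in mm; "turn": the turn about the world's z in rad; "grip": the opening, from 0 (shut) to 1 (fully open). In form: [{"tx": .., "ty": .., "tz": .., "turn": .., "grip": ..}, ...]. A call has 1 to 10 rows; each row shifts and turns the commanded pose from where the row before left it; what a row does not reach is not made up. A row lasts 1/10 s, in which the tool goes at most 50 mm and 8.59 degrees, less where a joint would pass 70% of its speed; a pose out of reach is approached as far as the arm can. A call is refused whole if a number of a shift passes 50 or a number of a turn 0.15, either way. A call with a gripper value outside its range is refused whole. The fingers move at their own pace and stop on an object; "grip_force" is the grip in N (left out, the last holds). Time passes only in rows, so rows that do not move let the fingers close. It gives the time, the measured TCP pose, the force, the opening and the grip force at its end, in the units of the state.
- env.observe(): the state, without advancing time (a new reading comes with each control period).
- cams.camera(name): name is "scene" or "top" or "wrist"; returns a dict with "frame" (420x560x3 uint8, red, green, blue), "camera_matrix" (3x3 intrinsics, pixels), "xyz" and "rotation" of the camera in the world. Camera axes: x right, y down, z forward; pixel columns grow to the right and rows downward; lengths in m; the calibration is good to about 2 mm. A picture is of the moment at which its call begins. There is no depth.
- order.sign_off(): hands the job in; it is judged then, once.
The state is a dict: "time": time; "q": joint angles; "dq": joint speeds; "joint_efforts": joint torques, N m; "ee_pos": TCP position; "orientation": TCP orientation; "wrist_force": force on the tool from outside, world axes, zero at the start; "ft_torque": the same for the moment, N m; "finger_gap": finger opening in m; "gripper_force": force on a finger pad.
Only numpy, scipy, OpenCV 4.12 (cv2) and the standard library are available. Lean on these libraries where they do the work, as an engineer would, in place of code of your own. Each camera call takes 0.05 s, during which the arm holds its last target. There are 200 camera calls.

## Working session

There is one attempt and no reset: what is moved stays moved. The work goes in short steps, Python scripts to look and compute and a tool call to move; the robot and the scene stay as the last step left them, time stands still between calls to the robot, and variables do not carry over. Pictures are saved under pics/ and viewed, at most 10 in all, crops included, and the job is handed in when it is done.

Besides the shell and the picture viewer there is one more tool, called after "Call:" by a JSON object that holds its "method" and its "body", one argument or row to a line. carry_out: Moves the arm, as the interface text tells. Its arguments: {"type":"object","properties":{"commands":{"type":"array"},"grip_force":{"type":"number"}},"required":["commands"]}

```bash
mkdir -p pics; ls; cat > h.py <<'E'
import numpy as np, cv2
from bench import env, cams, order
def shot(n,f=None):
    c=cams.camera(n)
    if f: cv2.imwrite('pics/'+f,c['frame'][:,:,::-1])
    return c
def ray(c,u,v,z):
    d=np.array(c['rotation'])@np.linalg.inv(c['camera_matrix'])@np.array([u,v,1.]); o=np.array(c['xyz'])
    return o+d*(z-o[2])/d[2]
def proj(c,p):
    q=np.array(c['camera_matrix'])@np.array(c['rotation']).T@(np.array(p)-c['xyz']); return q[:2]/q[2]
E
python3 - <<'E'
from h import *
import pickle
a=shot('top','top0.png');b=shot('scene','scene0.png')
pickle.dump((a,b),open('c0.pkl','wb'))
for c in (a,b): print(c['xyz'],np.round(c['rotation'],3).tolist(),c['camera_matrix'][0])
print(env.observe())
E
```

```text
pics
[ 0.39045138 -0.10919219  0.92359952] [-0.045, 0.715, -0.694, 0.065] [523.88678917   0.         283.2519767 ]
[0.47932418 0.38448914 0.74582357] [0.013, -0.055, 0.944, -0.325] [382.06556424   0.         276.5043162 ]
{'time': 0.1, 'q': array([-1.34032071e+00,  1.81426033e-01,  1.60786335e+00,  8.04711568e-06,
        1.35379713e+00, -2.06277578e-01]), 'dq': array([-0.00043532, -0.00236012, -0.00194206,  0.00128662, -0.00021762,
       -0.00098077]), 'joint_efforts': array([ 4.09452996e-04, -4.34820628e+01, -3.42698014e+01,  7.03985570e-02,
        3.39449476e-02, -3.90769435e-05]), 'ee_pos': array([ 0.24315034, -0.5205666 ,  0.2459447 ]), 'orientation': array([-7.46925972e-04,  9.76250353e-01,  2.16644154e-01, -5.10867681e-06]), 'wrist_force': array([ 0.21081208,  0.96707326, -0.61924727]), 'ft_torque': array([ 0.02790465, -0.01270052, -0.0436792 ]), 'gripper_force': 0.0, 'finger_gap': 0.08800946005965912}
```

View pics/top0.png

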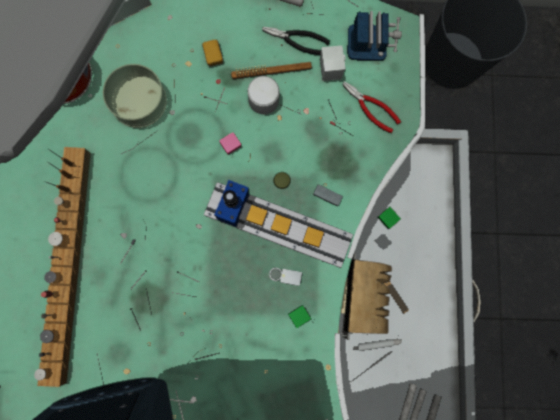

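View pics/scene0.png

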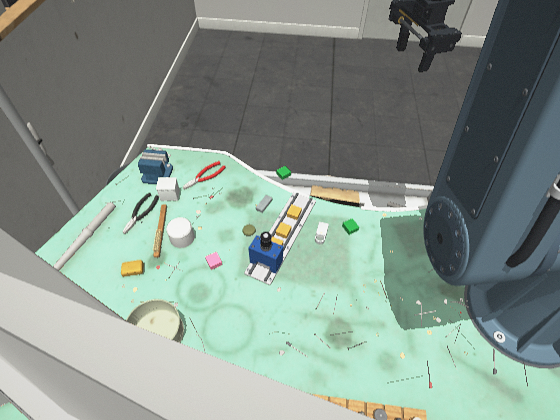

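```bash
cat >> h.py <<'E'
from scipy.spatial.transform import Rotation as Ro
def _R(c): return Ro.from_quat(np.array(c['rotation'])[[1,2,3,0]]).as_matrix()
def ray(c,u,v,z):
    d=_R(c)@np.linalg.inv(c['camera_matrix'])@np.array([u,v,1.]); o=np.array(c['xyz'])
    return o+d*(z-o[2])/d[2]
def blobs(c,lo,hi,box,amin=60):
    m=cv2.inRange(cv2.cvtColor(c['frame'],cv2.COLOR_RGB2HSV),lo,hi)
    k=np.zeros_like(m);x0,y0,x1,y1=box;k[y0:y1,x0:x1]=m[y0:y1,x0:x1]
    cs,_=cv2.findContours(k,cv2.RETR_EXTERNAL,cv2.CHAIN_APPROX_NONE)
    return [q for q in cs if cv2.contourArea(q)>amin]
def report(c,cs,z,name):
    for q in cs:
        w=np.array([ray(c,u,v,z)[:2] for u,v in q[:,0]],np.float32)
        r=cv2.minAreaRect(w); m=cv2.moments(q); u,v=m['m10']/m['m00'],m['m01']/m['m00']
        print(name,np.round([u,v]),'ctr',np.round(ray(c,u,v,z)[:2],4),'rect',np.round(r[0],4),np.round(r[1],4),round(r[2],1))
E
python3 - <<'E'
from h import *
import pickle
a,b=pickle.load(open('c0.pkl','rb'))
print(_R(a).round(3).tolist())
report(a,blobs(a,(10,120,120),(30,255,255),(235,190,340,260)),.024,'brass')
report(a,blobs(a,(105,120,40),(130,255,255),(200,170,260,240)),.070,'blue')
report(a,blobs(a,(0,0,0),(180,255,45),(215,185,245,215),20),.112,'knob')
report(b,blobs(b,(10,120,120),(30,255,255),(265,195,315,250),20),.024,'brassS')
report(b,blobs(b,(0,0,0),(180,255,45),(255,225,280,250),20),.1,'knobS')
# rails/base lighter
report(a,blobs(a,(0,0,120),(180,60,255),(200,180,360,270),20),.010,'alu')
report(a,blobs(a,(0,0,120),(180,70,255),(265,262,310,290),20),.012,'loupe')
cv2.imwrite('pics/z.png',np.vstack([cv2.resize(a['frame'][165:300,190:370,::-1],(720,540),interpolation=2)]))
E
```

```text
Traceback (most recent call last):
NameError: name '_R' is not defined
```

```bash

python3 - <<'E'
from h import *
import h
import pickle
a,b=pickle.load(open('c0.pkl','rb'))
print(h._R(a).round(3).tolist())
report(a,blobs(a,(10,120,120),(30,255,255),(235,190,340,260)),.024,'brass')
report(a,blobs(a,(105,120,40),(130,255,255),(200,170,260,240)),.070,'blue')
report(a,blobs(a,(0,0,0),(180,255,45),(215,185,245,215),20),.112,'knob')
report(b,blobs(b,(10,120,120),(30,255,255),(265,195,315,250),20),.024,'brassS')
report(b,blobs(b,(0,0,0),(180,255,45),(255,225,280,250),20),.1,'knobS')
report(a,blobs(a,(0,0,120),(180,60,255),(200,180,360,270),20),.010,'alu')
report(a,blobs(a,(0,0,120),(180,70,255),(265,262,310,290),20),.012,'loupe')
cv2.imwrite('pics/z.png',np.vstack([cv2.resize(a['frame'][165:300,190:370,::-1],(720,540),interpolation=2)]))
E
```

```text
[[0.028, -0.988, 0.155], [-0.999, -0.032, -0.026], [0.03, -0.154, -0.988]]
brass [313. 236.] ctr [ 0.4914 -0.1852] rect [ 0.4915 -0.1852] [0.0279 0.0275] 72.6
brass [281. 224.] ctr [ 0.5113 -0.129 ] rect [ 0.5114 -0.1291] [0.0284 0.0274] 71.4
brass [256. 215.] ctr [ 0.5261 -0.0857] rect [ 0.5263 -0.0856] [0.0297 0.0277] 73.2
blue [232. 203.] ctr [ 0.5376 -0.0457] rect [ 0.5397 -0.0448] [0.0376 0.0659] 70.7
knob [231. 199.] ctr [ 0.5368 -0.0474] rect [ 0.5369 -0.0467] [0.0277 0.0203] 40.3
brassS [276. 240.] ctr [ 0.526  -0.0947] rect [ 0.5255 -0.0948] [0.0117 0.0271] 65.9
brassS [283. 230.] ctr [ 0.5147 -0.1252] rect [ 0.5141 -0.1255] [0.0365 0.0293] 70.9
brassS [293. 212.] ctr [ 0.4945 -0.1806] rect [ 0.4944 -0.1811] [0.0361 0.0284] 74.1
knobS [265. 242.] ctr [ 0.5431 -0.0376] rect [ 0.5434 -0.0438] [0.0184 0.0317] 7.0
alu [239. 255.] ctr [ 0.4569 -0.0589] rect [ 0.4521 -0.0601] [0.0453 0.0165] 16.8
alu [225. 248.] ctr [ 0.4673 -0.0336] rect [ 0.4697 -0.0332] [0.0363 0.0689] 79.9
alu [292. 246.] ctr [ 0.475  -0.1505] rect [ 0.472  -0.1495] [0.1854 0.0173] 70.9
alu [297. 231.] ctr [ 0.5014 -0.1575] rect [ 0.5018 -0.1565] [0.0316 0.0311] 71.1
alu [337. 240.] ctr [ 0.4873 -0.2292] rect [ 0.4905 -0.22  ] [0.0946 0.0678] 86.0
alu [269. 221.] ctr [ 0.5187 -0.1078] rect [ 0.519  -0.1077] [0.0139 0.0309] 73.5
alu [209. 214.] ctr [ 0.5265 -0.0024] rect [ 0.5261 -0.0034] [0.0231 0.0102] 65.1
alu [280. 208.] ctr [ 0.5422 -0.1265] rect [ 0.5465 -0.1287] [0.0957 0.0227] 73.2
alu [214. 199.] ctr [ 0.5533 -0.0103] rect [ 0.5532 -0.0103] [0.0186 0.0312] 70.5
alu [220. 185.] ctr [ 0.5797 -0.0189] rect [ 0.5796 -0.0192] [0.0187 0.0102] 73.2
loupe [287. 275.] ctr [ 0.4236 -0.1418] rect [ 0.4236 -0.1424] [0.0464 0.0763] 1.6
```

View pics/z.png

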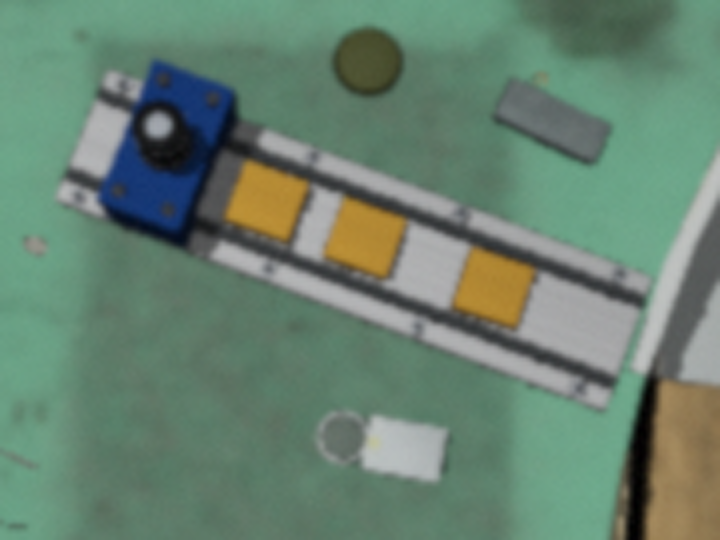

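Call:
{"method": "carry_out", "body": {
  "commands": [
    {"tx": 24,"ty": 30,"tz": -5,"turn": 0.08,"grip": 0},
    {"tx": 24,"ty": 30,"tz": -5,"turn": 0.08,"grip": 0},
    {"tx": 24,"ty": 30,"tz": -5,"turn": 0.08,"grip": 0},
    {"tx": 24,"ty": 30,"tz": -5,"turn": 0.08,"grip": 0},
    {"tx": 24,"ty": 30,"tz": -5,"turn": 0.08,"grip": 0},
    {"tx": 24,"ty": 30,"tz": -5,"turn": 0.08,"grip": 0},
    {"tx": 24,"ty": 30,"tz": -5,"turn": 0.08,"grip": 0},
    {"tx": 24,"ty": 30,"tz": -5,"turn": 0.08,"grip": 0},
    {"tx": 23,"ty": 30,"tz": -5,"turn": 0.08,"grip": 0},
    {"tx": 22,"ty": 34,"tz": -5,"turn": 0.08,"grip": 0}
  ],
  "grip_force": 15
}}

```text
time: 1.1
ee_pos: [0.4809, -0.2158, 0.1963]
orientation: [-0.0, 0.814, 0.581, -0.0]
wrist_force: [0.6, 0.4, -0.6]
finger_gap: 0.0103
gripper_force: 0.0
```

```bash

python3 - <<'E'
from h import *
import h
a=shot('top');b=shot('wrist','w1.png')
report(a,blobs(a,(10,120,120),(30,255,255),(235,190,340,260)),.024,'brass')
report(b,blobs(b,(10,120,120),(30,255,255),(0,0,560,420)),.024,'brassW')
print(b['xyz'],h._R(b).round(2).tolist(), env.observe()['ee_pos'])
E
```

```text
brass [312. 236.] ctr [ 0.4915 -0.184 ] rect [ 0.4915 -0.1855] [0.0283 0.0287] 73.2
brass [256. 215.] ctr [ 0.5261 -0.0859] rect [ 0.526 -0.086] [0.0297 0.029 ] 71.8
brassW [279. 159.] ctr [ 0.4932 -0.1854] rect [ 0.493  -0.1857] [0.0295 0.0273] 73.4
brassW [280.  88.] ctr [ 0.5128 -0.1296] rect [ 0.5127 -0.1298] [0.0283 0.0269] 71.4
brassW [281.  27.] ctr [ 0.5279 -0.0862] rect [ 0.5277 -0.0865] [0.0294 0.0273] 72.5
[ 0.50868911 -0.13356652  0.33461104] [[0.95, -0.3, -0.1], [-0.32, -0.9, -0.29], [-0.0, 0.31, -0.95]] [ 0.48137583 -0.21282298  0.195515  ]
```

View pics/w1.png

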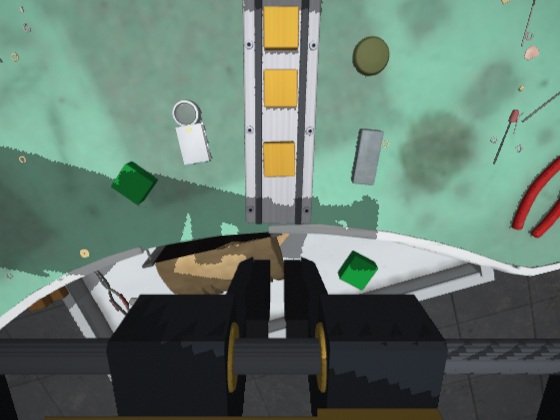

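Call:
{"method": "carry_out", "body": {
  "commands": [
    {"tx": -2,"ty": -6,"tz": -30,"turn": 0,"grip": 0},
    {"tx": 0,"ty": 0,"tz": -40,"turn": 0,"grip": 0},
    {"tx": 0,"ty": 0,"tz": -40,"turn": 0,"grip": 0},
    {"tx": 0,"ty": 0,"tz": -30,"turn": 0,"grip": 0},
    {"tx": 0,"ty": 0,"tz": -15,"turn": 0,"grip": 0},
    {"tx": 0,"ty": 0,"tz": 0,"turn": 0,"grip": 0},
    {"tx": 0,"ty": 0,"tz": 0,"turn": 0,"grip": 0}
  ]
}}

```text
time: 1.9
ee_pos: [0.4787, -0.2238, 0.0426]
orientation: [0.001, 0.815, 0.58, 0.0]
wrist_force: [0.7, -0.9, 0.2]
finger_gap: 0.0006
gripper_force: 0.0
```

Call:
{"method": "carry_out", "body": {
  "commands": [
    {"tz": -12,"tx": 0,"ty": 0,"turn": 0,"grip": 0},
    {"tz": -5,"tx": 0,"ty": 0,"turn": 0,"grip": 0},
    {"tz": 0,"tx": 2,"ty": 5.7,"turn": 0,"grip": 0},
    {"tz": 0,"tx": 2,"ty": 5.7,"turn": 0,"grip": 0},
    {"tz": 0,"tx": 2,"ty": 5.7,"turn": 0,"grip": 0},
    {"tz": 0,"tx": 2,"ty": 5.7,"turn": 0,"grip": 0},
    {"tz": 0,"tx": 2,"ty": 5.7,"turn": 0,"grip": 0},
    {"tz": 0,"tx": 2,"ty": 5.7,"turn": 0,"grip": 0},
    {"tz": 0,"tx": 2,"ty": 5.7,"turn": 0,"grip": 0}
  ]
}}

```text
time: 2.8
ee_pos: [0.4927, -0.1828, 0.025]
orientation: [0.0, 0.815, 0.58, 0.0]
wrist_force: [-0.6, -0.9, 0.5]
finger_gap: 0.0003
gripper_force: 0.7
```

Call:
{"method": "carry_out", "body": {
  "commands": [
    {"tz": 0,"tx": 1.65,"ty": 4.7,"turn": 0,"grip": 0},
    {"tz": 0,"tx": 1.65,"ty": 4.7,"turn": 0,"grip": 0},
    {"tz": 0,"tx": 1.65,"ty": 4.7,"turn": 0,"grip": 0},
    {"tz": 0,"tx": 1.65,"ty": 4.7,"turn": 0,"grip": 0},
    {"tz": 0,"tx": 1.65,"ty": 4.7,"turn": 0,"grip": 0},
    {"tz": 0,"tx": 1.65,"ty": 4.7,"turn": 0,"grip": 0},
    {"tz": 0,"tx": 0,"ty": 0,"turn": 0,"grip": 0}
  ]
}}

```text
time: 3.5
ee_pos: [0.5024, -0.1542, 0.0247]
orientation: [-0.0, 0.815, 0.58, 0.0]
wrist_force: [-0.2, -0.5, 1.0]
finger_gap: 0.0009
gripper_force: 0.2
```

```bash

python3 - <<'E'
from h import *
import h
a=shot('top');b=shot('wrist','w2.png')
report(a,blobs(a,(10,120,120),(30,255,255),(235,190,340,260),30),.024,'brass')
report(b,blobs(b,(10,120,120),(30,255,255),(0,0,560,420)),.024,'brassW')
report(b,blobs(b,(105,120,40),(130,255,255),(0,0,560,420)),.070,'blueW')
print(env.observe())
E
```

```text
brass [263. 220.] ctr [ 0.5178 -0.0979] rect [ 0.5179 -0.0986] [0.0333 0.0219] 65.1
brassW [282. 150.] ctr [ 0.5242 -0.0976] rect [ 0.5224 -0.1027] [0.0862 0.0277] 71.3
blueW [287.  21.] ctr [ 0.5365 -0.0623] rect [ 0.5363 -0.0631] [0.0105 0.0646] 70.9
{'time': 3.6, 'q': array([-5.24609929e-01,  3.90077199e-01,  1.86329055e+00,  9.64438383e-04,
        8.89489674e-01, -1.91412271e-01]), 'dq': array([-0.00593211,  0.00273001,  0.0029806 , -0.0020306 ,  0.00192658,
       -0.0013827 ]), 'joint_efforts': array([ 2.42590631e-02, -4.40128469e+01, -2.46709496e+01,  3.78181972e-02,
       -1.04411124e-02,  1.65727409e-02]), 'ee_pos': array([ 0.50186605, -0.1540636 ,  0.02432295]), 'orientation': array([-7.30677411e-04,  8.14751546e-01,  5.79809778e-01,  7.85781455e-05]), 'wrist_force': array([-0.04667719, -0.61004351, -0.00733635]), 'ft_torque': array([ 0.01873289, -0.06191106, -0.00557035]), 'gripper_force': 0.0, 'finger_gap': 0.0001508762450753672}
```

View pics/w2.png

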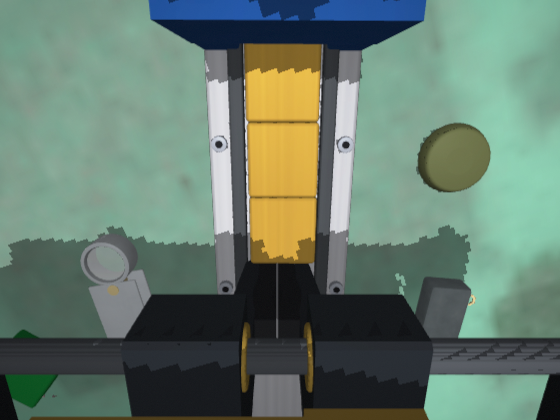

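Call:
{"method": "carry_out", "body": {
  "commands": [
    {"tz": 0,"tx": 0.66,"ty": 1.9,"turn": 0,"grip": 0},
    {"tz": 0,"tx": 0.66,"ty": 1.9,"turn": 0,"grip": 0},
    {"tz": 0,"tx": 0.5,"ty": 1.4,"turn": 0,"grip": 0},
    {"tz": 0,"tx": 0.5,"ty": 1.4,"turn": 0,"grip": 0},
    {"tz": 0,"tx": 0,"ty": 0,"turn": 0,"grip": 0}
  ]
}}

```text
time: 4.1
ee_pos: [0.5044, -0.148, 0.0246]
orientation: [-0.0, 0.815, 0.58, 0.0]
wrist_force: [-0.6, -0.2, -0.2]
finger_gap: 0.0002
gripper_force: 0.2
```

Call:
{"method": "carry_out", "body": {
  "commands": [
    {"tz": 0,"tx": 0.33,"ty": 0.95,"turn": 0,"grip": 0},
    {"tz": 0,"tx": 0.33,"ty": 0.95,"turn": 0,"grip": 0},
    {"tz": 0,"tx": 0,"ty": 0,"turn": 0,"grip": 0}
  ]
}}

```text
time: 4.4
ee_pos: [0.5052, -0.1463, 0.0247]
orientation: [0.0, 0.815, 0.58, 0.0]
wrist_force: [-0.8, -2.1, -1.0]
finger_gap: 0.0007
gripper_force: 0.6
```

Call:
{"method": "carry_out", "body": {
  "commands": [
    {"tz": 0,"tx": 0.33,"ty": 0.95,"turn": 0,"grip": 0},
    {"tz": 0,"tx": 0,"ty": 0,"turn": 0,"grip": 0}
  ]
}}

```text
time: 4.6
ee_pos: [0.5055, -0.1456, 0.0248]
orientation: [0.0, 0.815, 0.58, -0.0]
wrist_force: [-0.4, -1.1, 0.5]
finger_gap: 0.0006
gripper_force: 1.2
```

Call:
{"method": "carry_out", "body": {
  "commands": [
    {"tz": 0,"tx": 0.33,"ty": 0.95,"turn": 0,"grip": 0},
    {"tz": 0,"tx": 0,"ty": 0,"turn": 0,"grip": 0}
  ]
}}

```text
time: 4.8
ee_pos: [0.5057, -0.1453, 0.0248]
orientation: [0.0, 0.815, 0.58, -0.0]
wrist_force: [-1.7, -6.2, -1.1]
finger_gap: 0.0002
gripper_force: 3.0
```

Call:
{"method": "carry_out", "body": {
  "commands": [
    {"tz": 0,"tx": 0.33,"ty": 0.95,"turn": 0,"grip": 0},
    {"tz": 0,"tx": 0,"ty": 0,"turn": 0,"grip": 0}
  ]
}}

```text
time: 5.0
ee_pos: [0.506, -0.1451, 0.0249]
orientation: [0.001, 0.815, 0.58, -0.001]
wrist_force: [-4.2, -8.5, -1.1]
finger_gap: -0.0001
gripper_force: 4.9
```

Call:
{"method": "carry_out", "body": {
  "commands": [
    {"tz": 0,"tx": 0,"ty": 0,"turn": 0,"grip": 0},
    {"tz": 0,"tx": 0,"ty": 0,"turn": 0,"grip": 0},
    {"tz": 0,"tx": -1,"ty": -2.8,"turn": 0,"grip": 0},
    {"tz": 0,"tx": -4,"ty": -11,"turn": 0,"grip": 0},
    {"tz": 20,"tx": -3,"ty": -10,"turn": 0,"grip": 0},
    {"tz": 40,"tx": 0,"ty": 0,"turn": 0,"grip": 0.3},
    {"tz": 50,"tx": 0,"ty": 0,"turn": 0,"grip": 0.8},
    {"tz": 50,"tx": 0,"ty": 0,"turn": 0,"grip": 0.8},
    {"tz": 0,"tx": 0,"ty": 0,"turn": 0,"grip": 0.8},
    {"tz": 0,"tx": 0,"ty": 0,"turn": 0,"grip": 0.8}
  ]
}}

```text
time: 6.0
ee_pos: [0.4988, -0.168, 0.1861]
orientation: [0.001, 0.815, 0.58, 0.001]
wrist_force: [0.3, 0.6, -0.6]
finger_gap: 0.0382
gripper_force: 0.0
```

```bash

python3 - <<'E'
from h import *
import h,pickle
a=shot('top');b=shot('wrist','w3.png');s=shot('scene')
pickle.dump((a,b,s),open('c3.pkl','wb'))
report(a,blobs(a,(10,120,120),(30,255,255),(235,190,340,260),30),.024,'brass')
report(b,blobs(b,(10,120,120),(30,255,255),(0,0,560,420)),.024,'brassW')
report(b,blobs(b,(105,120,40),(130,255,255),(0,0,560,420)),.070,'blueW')
report(b,blobs(b,(0,0,0),(180,255,50),(0,0,560,250)),.1,'blackW')
o=env.observe();print(o['ee_pos'],o['orientation'],o['wrist_force'])
E
```

```text
brass [267. 218.] ctr [ 0.5205 -0.1045] rect [ 0.5212 -0.1043] [0.0564 0.0285] 71.4
brassW [408. 365.] ctr [ 0.5662 -0.3884] rect [ 0.5664 -0.3877] [0.0341 0.0053] 80.6
brassW [280. 101.] ctr [ 0.5252 -0.0972] rect [ 0.5247 -0.0991] [0.0763 0.0274] 71.4
blueW [280.  28.] ctr [ 0.5397 -0.0533] rect [ 0.54   -0.0527] [0.0308 0.0642] 70.9
blackW [299. 229.] ctr [ 0.5101 -0.1773] rect [ 0.5101 -0.1771] [0.0304 0.0034] 71.8
blackW [258. 227.] ctr [ 0.4849 -0.1672] rect [ 0.4848 -0.1676] [0.0318 0.0034] 70.1
blackW [279.  51.] ctr [ 0.5336 -0.0686] rect [ 0.5332 -0.0715] [0.0118 0.0531] 70.9
blackW [281.  16.] ctr [ 0.5403 -0.0519] rect [ 0.5406 -0.0524] [0.0166 0.0217] 70.9
[ 0.49696388 -0.16681288  0.18277651] [-1.65360900e-03  8.14833973e-01  5.79691707e-01 -6.22245878e-04] [ 0.62473719  0.07921172 -0.29683754]
```

View pics/w3.png

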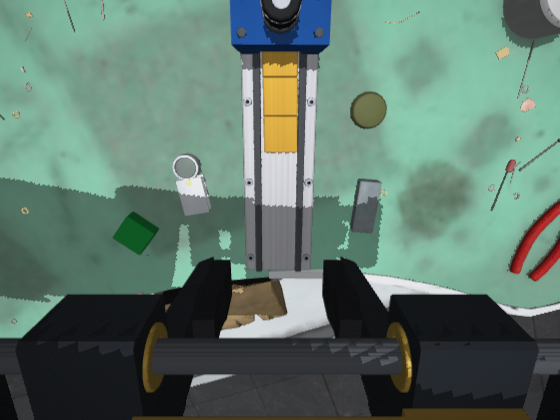

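Call:
{"method": "carry_out", "body": {
  "commands": [
    {"tz": 0,"tx": 7,"ty": 20,"turn": 0,"grip": 0.8},
    {"tz": 0,"tx": 7,"ty": 20,"turn": 0,"grip": 0.8},
    {"tz": 0,"tx": 7,"ty": 20,"turn": 0,"grip": 0.8},
    {"tz": 0,"tx": 0,"ty": 0,"turn": 0,"grip": 0.8},
    {"tz": 0,"tx": 0,"ty": 0,"turn": 0,"grip": 0.8},
    {"tz": 0,"tx": 0,"ty": 0,"turn": 0,"grip": 0.8}
  ]
}}

```text
time: 6.75
ee_pos: [0.5186, -0.1079, 0.1838]
orientation: [-0.001, 0.815, 0.58, -0.001]
wrist_force: [0.4, -0.2, 0.1]
finger_gap: 0.0703
gripper_force: 0.0
```

```bash

python3 - <<'E'
from h import *
import h,pickle
b=shot('wrist','w4.png')
pickle.dump(b,open('c4.pkl','wb'))
report(b,blobs(b,(10,120,120),(30,255,255),(0,0,560,420)),.024,'brassW')
report(b,blobs(b,(105,120,40),(130,255,255),(0,0,560,420)),.070,'blueW')
report(b,blobs(b,(0,0,0),(180,255,50),(200,0,360,250)),.1,'blackW')
o=env.observe();print(o['ee_pos'],o['orientation'],b['xyz'])
E
```

```text
brassW [474. 373.] ctr [ 0.6494 -0.3613] rect [ 0.65   -0.3591] [0.0296 0.0052] 80.6
brassW [ 81. 352.] ctr [ 0.2731 -0.2029] rect [ 0.2734 -0.2026] [0.0342 0.0053] 50.9
brassW [280. 178.] ctr [ 0.5254 -0.0973] rect [ 0.5237 -0.1015] [0.0685 0.0273] 70.9
blueW [280. 115.] ctr [ 0.5427 -0.0449] rect [ 0.5425 -0.0454] [0.0362 0.0641] 70.9
blackW [299. 228.] ctr [ 0.5312 -0.1174] rect [ 0.5311 -0.1175] [0.0303 0.0036] 70.5
blackW [259. 228.] ctr [ 0.5057 -0.1085] rect [ 0.5053 -0.1086] [0.0304 0.0033] 70.1
blackW [280. 121.] ctr [ 0.5422 -0.0466] rect [ 0.5422 -0.047 ] [0.0217 0.0218] 24.5
[ 0.51867833 -0.10801095  0.18407817] [-4.26434397e-04  8.15023213e-01  5.79428027e-01 -3.76243541e-04] [ 0.54559853 -0.03060388  0.3227691 ]
```

View pics/w4.png

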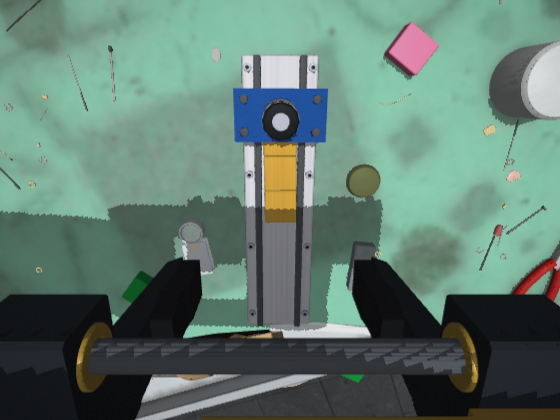

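```bash

python3 - <<'E'
from h import *
import h,pickle
b=pickle.load(open('c4.pkl','rb'))
R=h._R(b);K=b['camera_matrix'];print(K.tolist())
tcp=np.array([.51868,-.10801,.18408])
for off in (.008,0,-.011,-.04):
    p=R.T@(tcp-[0,0,off]-b['xyz']);q=K@p;print(off,q[:2]/q[2],p[2])
g=cv2.cvtColor(b['frame'],cv2.COLOR_RGB2GRAY).astype(int)
for r in (263,266,270,290,310): print(r,[(i,g[r,i],g[r,i+1]) for i in range(120,440) if abs(g[r,i+1]-g[r,i])>18])
m=b['frame'].astype(int); gold=(m[:,:,0]>130)&(m[:,:,2]<70)&(np.arange(420)[:,None]>310)
for sl in (slice(0,280),slice(280,560)):
    y,x=np.nonzero(gold[:,sl]); x=x+sl.start; k=y<395; print(x[k].min(),x[k].max(),y[k].mean(),x[k].mean())
E
```

```text
[[353.994449712489, 0.0, 276.6329745721628], [0.0, 353.994449712489, 208.99615382398537], [0.0, 0.0, 1.0]]
0.008 [276.8878612  277.96837503] 0.16492834672010837
0 [276.8799522 286.9128074] 0.15732709847333173
-0.011 [276.86774065 300.72306498] 0.14687538213401388
-0.04 [276.82529206 348.72892561] 0.11932085723944867
263 [(165, np.int64(73), np.int64(44)), (166, np.int64(44), np.int64(23)), (199, np.int64(27), np.int64(120)), (213, np.int64(117), np.int64(85)), (219, np.int64(85), np.int64(117)), (220, np.int64(117), np.int64(92)), (225, np.int64(86), np.int64(119)), (226, np.int64(119), np.int64(92)), (231, np.int64(86), np.int64(118)), (232, np.int64(118), np.int64(92)), (237, np.int64(85), np.int64(116)), (239, np.int64(121), np.int64(91)), (240, np.int64(91), np.int64(117)), (241, np.int64(117), np.int64(144)), (244, np.int64(147), np.int64(125)), (245, np.int64(125), np.int64(87)), (255, np.int64(117), np.int64(70)), (256, np.int64(70), np.int64(48)), (261, np.int64(44), np.int64(65)), (262, np.int64(65), np.int64(110)), (294, np.int64(116), np.int64(60)), (300, np.int64(45), np.
[... 2933 characters left out ...]
9)), (195, np.int64(12), np.int64(57)), (196, np.int64(57), np.int64(97)), (249, np.int64(101), np.int64(81)), (254, np.int64(82), np.int64(109)), (256, np.int64(113), np.int64(61)), (262, np.int64(37), np.int64(102)), (293, np.int64(114), np.int64(52)), (299, np.int64(42), np.int64(80)), (300, np.int64(80), np.int64(105)), (302, np.int64(101), np.int64(81)), (326, np.int64(107), np.int64(175)), (356, np.int64(180), np.int64(130)), (357, np.int64(130), np.int64(47)), (358, np.int64(47), np.int64(12)), (426, np.int64(16), np.int64(38)), (427, np.int64(38), np.int64(119)), (428, np.int64(119), np.int64(162))]
77 84 350.8831168831169 80.98701298701299
469 477 363.2358490566038 473.0188679245283
```

Call:
{"method": "carry_out", "body": {
  "commands": [
    {"tz": 0,"tx": 8,"ty": 21,"turn": 0,"grip": 0.8},
    {"tz": 0,"tx": 8,"ty": 21,"turn": 0,"grip": 0.8},
    {"tz": -20,"tx": 7.7,"ty": 20,"turn": 0,"grip": 0.7},
    {"tz": -30,"tx": 0,"ty": 0,"turn": 0,"grip": 0.6},
    {"tz": 0,"tx": 0,"ty": 0,"turn": 0,"grip": 0.6},
    {"tz": 0,"tx": 0,"ty": 0,"turn": 0,"grip": 0.6},
    {"tz": 0,"tx": 0,"ty": 0,"turn": 0,"grip": 0.6}
  ]
}}

```text
time: 7.5
ee_pos: [0.5436, -0.0464, 0.1361]
orientation: [0.001, 0.815, 0.579, 0.001]
wrist_force: [-0.2, -0.3, 0.1]
finger_gap: 0.0532
gripper_force: 0.0
```

```bash

python3 - <<'E'
from h import *
import h,pickle
b=shot('wrist','w5.png')
pickle.dump(b,open('c5.pkl','wb'))
report(b,blobs(b,(105,120,40),(130,255,255),(0,0,560,420)),.070,'blueW')
report(b,blobs(b,(0,0,0),(180,255,50),(220,200,340,320)),.1,'blackW')
o=env.observe();print(o['ee_pos'],o['orientation'],b['xyz'],o['finger_gap'])
E
```

```text
blueW [274. 216.] ctr [ 0.5456 -0.0365] rect [ 0.5448 -0.0389] [0.0503 0.0642] 70.6
blackW [337. 284.] ctr [ 0.569  -0.0761] rect [ 0.5679 -0.0784] [0.0346 0.0034] 74.0
blackW [274. 261.] ctr [ 0.5406 -0.0513] rect [ 0.5383 -0.0583] [0.0593 0.0287] 70.7
[ 0.54377183 -0.04633879  0.13631618] [1.02528183e-03 8.15096129e-01 5.79324344e-01 7.44446227e-04] [0.5702324  0.0310188  0.27509271] 0.05286807924156628
```

View pics/w5.png

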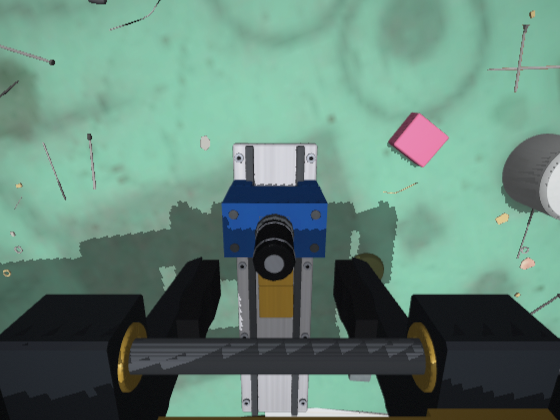

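```bash

python3 - <<'E'
from h import *
import h,pickle
b=pickle.load(open('c5.pkl','rb'))
R=h._R(b);K=b['camera_matrix']
tcp=np.array([.54377,-.04634,.13632])
for z in (.128,.112,.1,.08,.07):
    p=R.T@(np.array([tcp[0],tcp[1],z])-b['xyz']);q=K@p;print(z,(q[:2]/q[2]).round(1),p[2].round(3))
g=cv2.cvtColor(b['frame'],cv2.COLOR_RGB2GRAY).astype(int)
for r in (225,232,240,248,256,264,268,272): print(r,[(i,int(g[r,i]),int(g[r,i+1])) for i in range(205,350) if abs(g[r,i+1]-g[r,i])>14])
for q in blobs(b,(105,120,40),(130,255,255),(0,0,560,420)):
    print(cv2.boundingRect(q))
E
```

```text
0.128 [276.8 277.2] 0.165
0.112 [276.7 261.7] 0.18
0.1 [276.6 251.7] 0.192
0.08 [276.5 237.3] 0.211
0.07 [276.5 231.1] 0.22
225 [(221, 85, 68), (222, 68, 47), (226, 43, 59), (256, 70, 49), (257, 49, 73), (259, 79, 63), (260, 63, 43), (261, 43, 64), (264, 67, 35), (265, 35, 16), (281, 13, 28), (282, 28, 65), (283, 65, 48), (287, 39, 69), (290, 74, 48), (292, 56, 73)]
232 [(222, 82, 51), (256, 47, 80), (257, 80, 34), (258, 34, 8), (290, 10, 71), (291, 71, 51), (292, 51, 35), (325, 43, 81)]
240 [(222, 85, 60), (223, 60, 45), (255, 30, 12), (262, 25, 62), (263, 62, 42), (264, 42, 60), (265, 60, 77), (268, 87, 70), (269, 70, 51), (271, 48, 31), (272, 31, 14), (276, 13, 28), (277, 28, 63), (278, 63, 85), (283, 82, 60), (284, 60, 38), (285, 38, 13), (292, 8, 54), (325, 53, 86)]
248 [(223, 73, 49), (253, 43, 27), (254, 27, 43), (256, 31, 12), (290, 10, 26), (291, 26, 47), (292, 47, 25), (293, 25, 42), (324, 43, 74)]
256 [(223, 86, 52), (253, 44, 18), (266, 15, 30), (267, 30, 62), (268, 62, 81), (269, 81, 96), (278, 89, 73), (279, 73, 39), (280, 39, 19), (293, 12, 37), (294, 37, 56), (324, 42
[... 246 characters left out ...]
00, 45, 71), (301, 71, 110), (302, 110, 93), (306, 103, 87), (334, 72, 26)]
268 [(218, 13, 46), (219, 46, 82), (236, 79, 105), (240, 92, 76), (243, 83, 99), (247, 115, 58), (264, 14, 71), (265, 71, 98), (281, 102, 70), (282, 70, 26), (292, 13, 92), (293, 92, 49), (300, 45, 70), (301, 70, 110), (305, 101, 78), (306, 78, 61), (308, 75, 101), (333, 85, 55), (334, 55, 21)]
272 [(218, 11, 28), (219, 28, 81), (236, 87, 102), (247, 115, 70), (248, 70, 47), (255, 48, 92), (256, 92, 56), (257, 56, 22), (269, 26, 55), (270, 55, 76), (277, 76, 49), (278, 49, 20), (290, 15, 57), (291, 57, 92), (293, 80, 44), (300, 44, 86), (301, 86, 111), (311, 106, 85), (333, 85, 41), (334, 41, 14)]
(222, 180, 106, 78)
```

Call:
{"method": "carry_out", "body": {
  "commands": [
    {"tz": -6,"tx": -1.8,"ty": -0.4,"turn": 0,"grip": 0.6},
    {"tz": -20,"tx": 0,"ty": 0,"turn": 0,"grip": 0.6},
    {"tz": -20,"tx": 0,"ty": 0,"turn": 0,"grip": 0.5},
    {"tz": 0,"tx": 0,"ty": 0,"turn": 0,"grip": 0.4},
    {"tz": 0,"tx": 0,"ty": 0,"turn": 0,"grip": 0.4},
    {"tz": 0,"tx": 0,"ty": 0,"turn": 0,"grip": 0.4}
  ]
}}

```text
time: 8.15
ee_pos: [0.5419, -0.0461, 0.09]
orientation: [0.001, 0.815, 0.58, 0.001]
wrist_force: [0.9, -0.7, -0.9]
finger_gap: 0.0352
gripper_force: 0.0
```

```bash

python3 - <<'E'
from h import *
import h,pickle
b=shot('wrist','w6.png');o=env.observe();tcp=o['ee_pos']
R=h._R(b);K=b['camera_matrix'];print(tcp,o['finger_gap'],o['wrist_force'])
for z in (tcp[2]-.008,.112,.1,.08,.07):
    p=R.T@(np.array([tcp[0],tcp[1],z])-b['xyz']);q=K@p;print(z,(q[:2]/q[2]).round(1),p[2].round(3))
print([cv2.boundingRect(q) for q in blobs(b,(105,120,40),(130,255,255),(0,0,560,420))])
print([cv2.boundingRect(q) for q in blobs(b,(0,0,75),(180,80,255),(255,270,300,330),20)])
E
```

```text
[ 0.54194666 -0.04611302  0.09002554] 0.035206074412270555 [-0.0011281   0.12280136  0.26698156]
0.08202553526557207 [276.6 277.5] 0.165
0.112 [276.8 316. ] 0.137
0.1 [276.7 298.8] 0.148
0.08 [276.6 275.4] 0.167
0.07 [276.5 265.6] 0.177
[(211, 197, 133, 101)]
[(265, 307, 26, 23)]
```

View pics/w6.png

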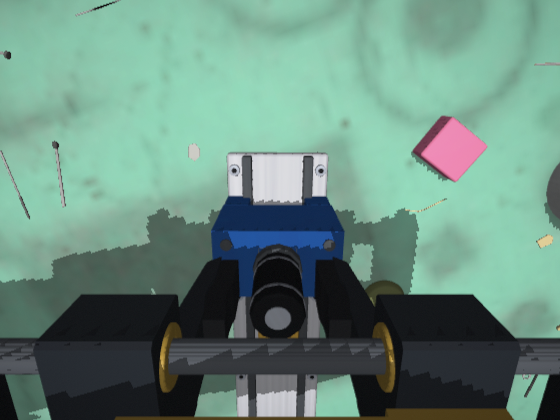

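Call:
{"method": "carry_out", "body": {
  "commands": [
    {"tz": 0,"tx": 0.2,"ty": -0.6,"turn": 0,"grip": 0.3},
    {"tz": 0,"tx": 0,"ty": 0,"turn": 0,"grip": 0.27},
    {"tz": 0,"tx": 0,"ty": 0,"turn": 0,"grip": 0.22},
    {"tz": 0,"tx": 0,"ty": 0,"turn": 0,"grip": 0.15},
    {"tz": 0,"tx": 0,"ty": 0,"turn": 0,"grip": 0.1},
    {"tz": 0,"tx": 0,"ty": 0,"turn": 0,"grip": 0.1}
  ],
  "grip_force": 12
}}

```text
time: 8.8
ee_pos: [0.5417, -0.0465, 0.0892]
orientation: [0.0, 0.815, 0.58, 0.0]
wrist_force: [-0.3, -0.5, 4.4]
finger_gap: 0.0213
gripper_force: 12.0
```

Call:
{"method": "carry_out", "body": {
  "commands": [
    {"tz": 2,"tx": 0,"ty": 0,"turn": 0,"grip": 0.1},
    {"tz": 3,"tx": 0,"ty": 0,"turn": 0,"grip": 0.1},
    {"tz": 3,"tx": 0,"ty": 0,"turn": 0,"grip": 0.1},
    {"tz": 0,"tx": 0,"ty": 0,"turn": 0,"grip": 0.1}
  ],
  "grip_force": 15
}}

```text
time: 9.2
ee_pos: [0.5411, -0.0464, 0.0969]
orientation: [-0.0, 0.815, 0.58, -0.0]
wrist_force: [0.8, -1.2, -0.6]
finger_gap: 0.0216
gripper_force: 15.0
```

Call:
{"method": "carry_out", "body": {
  "commands": [
    {"tz": 4,"tx": 0,"ty": 0,"turn": 0,"grip": 0.1},
    {"tz": 4,"tx": 0,"ty": 0,"turn": 0,"grip": 0.1},
    {"tz": 4,"tx": 0,"ty": 0,"turn": 0,"grip": 0.1},
    {"tz": 4,"tx": 0,"ty": 0,"turn": 0,"grip": 0.1},
    {"tz": 4,"tx": 0,"ty": 0,"turn": 0,"grip": 0.1},
    {"tz": 3,"tx": 0,"ty": 0,"turn": 0,"grip": 0.1},
    {"tz": 2,"tx": 0,"ty": 0,"turn": 0,"grip": 0.1},
    {"tz": 0,"tx": 0,"ty": 0,"turn": 0,"grip": 0.1},
    {"tz": 0,"tx": 0,"ty": 0,"turn": 0,"grip": 0.1},
    {"tz": 0,"tx": 0,"ty": 0,"turn": 0,"grip": 0.1}
  ]
}}

```text
time: 10.2
ee_pos: [0.5412, -0.0464, 0.1216]
orientation: [-0.0, 0.815, 0.58, -0.0]
wrist_force: [0.1, -0.3, -0.8]
finger_gap: 0.0213
gripper_force: 15.0
```

Call:
{"method": "carry_out", "body": {
  "commands": [
    {"tz": 0,"tx": 0,"ty": 0,"turn": 0,"grip": 0.1},
    {"tz": 0,"tx": 0,"ty": 0,"turn": 0,"grip": 0.1},
    {"tz": 0,"tx": 0,"ty": 0,"turn": 0,"grip": 0.1},
    {"tz": 0,"tx": 0,"ty": 0,"turn": 0,"grip": 0.1},
    {"tz": 0,"tx": 0,"ty": 0,"turn": 0,"grip": 0.1},
    {"tz": 0,"tx": 0,"ty": 0,"turn": 0,"grip": 0.1}
  ]
}}

```text
time: 10.8
ee_pos: [0.5412, -0.0463, 0.1216]
orientation: [-0.0, 0.815, 0.58, -0.0]
wrist_force: [1.2, -0.8, -1.5]
finger_gap: 0.0216
gripper_force: 15.0
```

```bash

python3 - <<'E'
from h import *
s=shot('scene');w=shot('wrist')
A=cv2.resize(s['frame'][195:295,225:325],(400,400),interpolation=cv2.INTER_CUBIC)
B=cv2.resize(w['frame'][150:350,180:380],(400,400))
cv2.imwrite('pics/f.png',np.hstack([A,B])[:,:,::-1])
o=env.observe();print(o['ee_pos'],o['wrist_force'],o['finger_gap'],o['ft_torque'])
E
```

```text
[ 0.54121302 -0.04637231  0.12168419] [ 1.03909947 -0.13836084 -0.93675004] 0.021476210867419087 [-0.10997921 -0.15417667  0.00709771]
```

View pics/f.png

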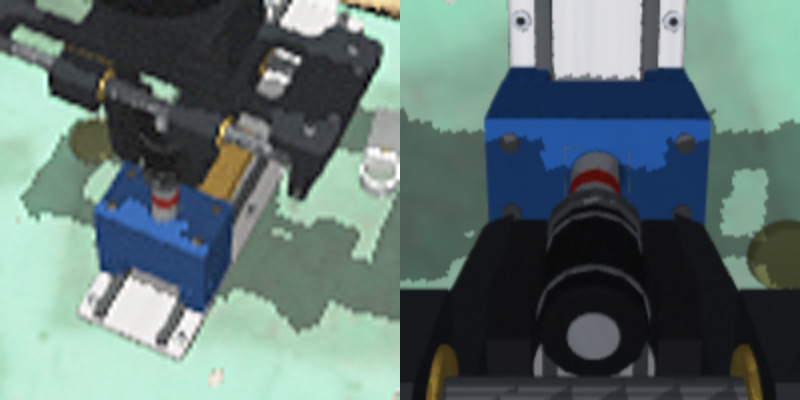

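```bash
python3 -c "
from bench import order
print(order.sign_off())"
```

```text
the job is handed in; nothing more can be done
None
```

I pushed the three blanks into a closed row against the lowered pin. I then drew the pin up about 32 mm, so the red band shows fully and the yellow stays hidden. I'm holding it there at 15 N with about 1 N of sideways force, and handed the job in at about 11 s; no verdict came back.

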